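# Set the sample bay's slide gate and load the vial carrier

### The job

Pull the stiff slide gate of the sample bay open (it has a blue pull tab) until its red pointer stands over the black line of the orange marker clip, without pulling it past the clip. Then slide the vial carrier along its channel, through the open gate and under the bay's clear roof, until its front rests against the end stop. Keep the carrier down in its channel, and leave the gate at the mark, the marker clip where it is, and everything else on the bench undisturbed.

Things in the scene. Friction and masses are not known exactly. Their poses are not given: they have to be found in the camera images.
- dock: Beige loading dock fixed to the bench, turned up to 0.25 rad. Origin: on the bench (z = 0), below the middle of the channel, in the gate's plane. Its y axis runs along the channel into the bay; its x axis points across the channel away from the robot, so the gate opens towards -x. Numbers called dock x, y, z elsewhere are in this frame, in mm.
- channel (a point): Middle of the channel's floor, at dock (0, -108, 8). The channel is straight, runs from dock y -210 to the gate at y 0, floor at z 8. Navy rails either side: inner faces at dock x +-28, outer faces at +-34, top at z 22.
- bay_roof (a point): Middle of the bay's clear roof, on top, at dock (0, 56, 64). Roof from dock y 6 to 106, its underside at z 60, two navy strips on it up to z 70. Bay walls: inner faces at dock x +-30, outer faces at +-36.
- scale (a point): Middle of the white scale bar's top, at dock (-118, -36, 44); the bar spans dock x -186 to -50, y -42 to -30. Beside it the gate's aluminium track spans dock x -174 to -44, y +-9, top at z 30.
- gate (a joint): Opening of the slide gate in m: 0 shut, 0.125 fully open; it moves along the dock's -x. It takes about 9 N to move it, and it stays where it is left. The gate is a steel blade 4 mm thick in the gate's plane, top at z 58 mm; shut, it spans dock x -80 to +30, so that the carrier passes once it is open by 58 mm or more.
- gate_tab (a point): Blue pull tab standing on the gate near its robot-side end: a plate 8 mm thick along the dock's x, 40 mm wide along y, z 56 to 90 mm. The point is at the middle of the plate in x and y, at z 80 mm, 72 mm towards -x from the channel's middle when shut. The space on both sides of the tab above the blade is free, for hooking behind it or pinching it.
- gate_pointer (a point): Tip of the red pointer, a bar 4 mm wide that sticks out from the tab's plane towards dock -y over the scale bar, z 60 mm; it moves with the gate. Its axes are those of the dock.
- index (a joint): Position of the orange marker clip on the scale bar in m, already set and to be left alone; the gate's opening at the mark is 0.060 plus this value.
- index_mark (a point): Middle of the black line on the orange marker clip (14 x 18 x 10 mm, on top of the scale bar), z 55 mm. Its axes are those of the dock. The pointer is at the mark when both have the same x in the dock's frame; it passes 4 mm above the clip.
- carrier: White vial carrier with amber vials, standing loose in the channel in front of the gate: 50 mm wide (x), 110 mm long (y), 44 mm tall, 0.2 to 0.4 kg. Origin: middle of its underside, z 8 mm. Its y axis points along the channel towards the bay. Its rear face is a green plate 50 mm wide and 42 mm tall.
- carrier_nose (a point): Middle of the carrier's front face, 55 mm ahead of its origin, 22 mm above its underside.
- carrier_push (a point): On the carrier's green rear face, 55 mm behind its origin, 30 mm above its underside (z 38 mm, above the rails). When the carrier is home this face still stands 25 mm outside the gate's plane.
- bay_stop (a point): Middle of the end stop's face at the bay's end, z 30 mm, where the carrier's front must come to rest.
- jar: Small lidded glass jar, 42 mm across, 55 mm tall, near the robot's side of the channel; a bystander. Origin: middle of its underside.
- beaker: Open glass beaker, 56 mm across, 60 mm tall, near the robot's side of the bay; a bystander. Origin: middle of its underside.
- amber_bottle: Amber glass bottle, 72 mm across, 150 mm tall, beyond the bay; a bystander. Origin: middle of its underside.
- pen: Blue and white marker pen lying on the bench beyond the channel, 130 mm long, 16 mm thick; a bystander. Origin: middle of its underside.
- spatula: Spatula lying on the bench to the right; a bystander. Origin: middle of its underside.
- vial_tray: Blue divided tray, 120 x 160 x 35 mm, on the bench to the left; a bystander. Origin: middle of its underside.
- mouse: Grey computer mouse, 62 x 105 x 33 mm, on the bench to the right; a bystander. Origin: middle of its underside.
Mind the look-alikes: they are no part of the job. Leave any purple or yellow look-alike of the carrier alone.

How it is judged (in metres and radians):
On the way, in this order (a step that is already met when the one before it is completed fails the run):
1. the gate stands still with its pointer at the marker, the carrier still outside (x of gate_pointer in the frame of index_mark between -0.006 and 0.006 m and velocity of joint gate between -0.005 and 0.005 m/s and y of carrier_nose in the frame of bay_stop below -0.075 m), for 0.2 s.
2. the carrier is home against the end stop (y of carrier_nose in the frame of bay_stop above -0.005 m and horizontal distance between carrier_nose and bay_stop below 0.01 m and linear speed of carrier below 0.01 m/s and angle between carrier's own z axis and vertical below 0.05 rad and z of carrier in the frame of dock below 0.012 m), for 0.2 s.
At the end, for the whole second after the job is handed in: The gate stands still with its pointer within 6 mm of the marker's line; the carrier lies flat and at rest on the channel floor with its front within 5 mm of the end stop; the marker clip is within 4 mm of where it was (all of step 2 and x of gate_pointer in the frame of index_mark between -0.006 and 0.006 m and velocity of joint gate between -0.005 and 0.005 m/s and distance of index_mark from where it was at the start of the episode below 0.004 m); the robot touches nothing.
It fails at once if the gate's pointer goes more than 10 mm past the marker (x of gate_pointer in the frame of index_mark below -0.01 m).
It fails at once if the marker clip is shifted by more than 4 mm (distance of index_mark from where it was at the start of the episode above 0.004 m).
It fails at once if the carrier is lifted more than 12 mm off the channel floor or tipped (z of carrier in the frame of dock above 0.02 m or angle between carrier's own z axis and vertical above 0.3 rad).
It fails at once if another object on the bench is moved by more than 20 mm (distance of any of jar, beaker, amber_bottle, pen, spatula, vial_tray, mouse from where it was at the start of the episode above 0.02 m).
It also fails if it takes over 58 s, if anything falls off the work surface, if the arm or the gripper's body presses on something with over 40 N, if the wrist force passes 120 N, or if a joint passes its speed limit or range.

### The arm

A 7-joint arm with a two-finger parallel gripper is mounted at the origin on the work surface. World frame = base frame: x ahead of the robot, y to its left, z up, the work surface at z = 0. Lengths are in mm, angles in rad, forces in N, time in s.
With the tool pointing down it reaches from about 400 to 875 mm from the base axis. Payload 4.4 kg.
Tool frame: the origin (TCP) lies at the very end of the fingers, on their centre line; the grasp point (between the pads) lies 19 mm behind it; z points along the fingers, y is the direction in which the jaws open and shut (so a half turn about z gives the same grasp; the last joint's range is limited). The gripper opens to 85 mm and grips with 20 to 120 N. Pads are 22 mm wide; open, the fingers measure 114 mm over their backs; the gripper's body (76 mm by 85 mm) begins 54 mm behind the grasp point. The pads swing forward as they close: fully open they stand 13 mm farther back than shut.
Start: joints at [1.075, 0.628, 0.038, 1.517, -0.027, 0.996, -0.02], TCP at [270.876, -590.884, 231.313] pointing down, gripper open.
Joint ranges: [-3.06, 3.06], [-0.37, 2.12], [-1.25, 1.32], [0.18, 2.47], [-1.1, 4.24], [0.23, 1.98], [-2.94, 2.94]. Speed limits (rad/s): [2.57, 2.57, 3.14, 3.14, 3.14, 3.14, 3.14].

### API

Orientations are given as [roll, pitch, yaw] about the fixed x, y, z axes, in that order (R = Rz(yaw) Ry(pitch) Rx(roll)).
In Python, from cell import ctrl, eyes gives the robot as it stands.
- The arm moves only by the tool move_arm, never from a script. Its argument "increments" is a list of rows, each a list of 6 numbers: the shift along the tool's x, y, z in cm, then the turn, a rotation vector about the tool's x, y, z in degrees. In form: [[x, y, z, wx, wy, wz], ...]. A call has 1 to 20 rows; each row is the pose to reach, as a shift and turn from the pose commanded when the call began, along the tool's axes at that moment; what a row does not reach only later rows make up. A row lasts 1/10 s, in which the tool goes at most 50 mm and 8.59 degrees, less where a joint would pass 70% of its speed; a pose out of reach is approached as far as the arm can. A call with a gripper value outside its range is refused whole. "grip" is the opening, from -1 (shut) to 1 (fully open), set as the call begins (left out, the last holds). The fingers move at their own pace and stop on an object; the grip force is fixed at half the most. Time passes only in rows, so rows that repeat a pose let the fingers close. It gives the time, the measured TCP pose, the force and the opening at its end, in the units of the state.
- ctrl.read_state(): the state, without advancing time (a new reading comes with each control period).
- eyes.get_image(name): name is "side" or "top"; returns the picture (420x560x3 uint8, red, green, blue); there is no depth.
- eyes.calibration(name): a dict with "fx", "fy", "cx", "cy" (pixels), "dist" ([k1, k2, p1, p2, k3] as OpenCV has them; the pictures are not rectified), "pose" (4x4, takes a point from camera to world coordinates). Camera axes: x right, y up, looking along -z (the intrinsics and any distortion apply to the point x, -y, -z); pixel columns grow to the right and rows downward; lengths in mm; the calibration is good to about 2 mm. A picture is of the moment at which its call begins. calibration takes no time and is no camera call.
- ctrl.finish_job(): hands the job in, once; it reports no verdict.
The state is a dict: "clock": time; "qpos": joint angles; "qd": joint speeds; "tau": joint torques, N m; "eef_pos": TCP position; "tool_rot": TCP orientation; "force": force on the tool from outside, world axes, zero at the start; "torque": the same for the moment, N m; "width": finger opening in mm.
Only numpy, scipy, OpenCV 4.12 (cv2) and the standard library are available. Lean on these libraries where they do the work, as an engineer would, in place of code of your own. Each camera call takes 0.05 s, during which the arm holds its last target. There are 200 camera calls.

## Working session

There is one attempt and no reset: what is moved stays moved. The work goes in short steps, Python scripts to look and compute and a tool call to move; the robot and the scene stay as the last step left them, time stands still between calls to the robot, and variables do not carry over. Pictures are saved under pics/ and viewed, about 8 in all and at most 12, crops included, and the job is handed in when it is done.

Besides the shell and the picture viewer there is one more tool, called after "Call:" by a JSON object that holds its "op" and its "data". move_arm: Moves the arm, as the interface text tells. Its arguments: {"type":"object","properties":{"increments":{"type":"array","items":{"type":"array","items":{"type":"number"}}},"grip":{"type":"number"}},"required":["increments"]}

```bash
mkdir -p pics; ls
cat > h.py <<'E'
import numpy as np, cv2
from cell import ctrl, eyes
def snap(n,f):
    im=eyes.get_image(n)[:,:,::-1].copy(); cv2.imwrite('pics/'+f,im); return im
def K(c): return np.array([[c['fx'],0,c['cx']],[0,c['fy'],c['cy']],[0,0,1.]])
F=np.diag([1,-1,-1.])
def ray(n,uv):
    c=eyes.calibration(n); P=np.array(c['pose'])
    p=cv2.undistortPoints(np.array([[uv]],float),K(c),np.array(c['dist']))[0,0]
    return P[:3,3],P[:3,:3]@F@np.array([p[0],p[1],1])
def at(n,uv,z):
    o,d=ray(n,uv); return o+d*(z-o[2])/d[2]
def proj(n,X):
    c=eyes.calibration(n); P=np.array(c['pose'])
    X=(np.atleast_2d(X)-P[:3,3])@P[:3,:3]@F
    return cv2.projectPoints(X,np.zeros(3),np.zeros(3),K(c),np.array(c['dist']))[0][:,0]
E
python3 - <<'E'
from h import *
a=snap('top','t0.png');b=snap('side','s0.png')
for n in('top','side'):
    c=eyes.calibration(n);print(n,c['fx'],np.round(c['pose'],2).tolist())
s=ctrl.read_state();print(s)
cv2.imwrite('pics/t0.png',cv2.resize(a,(800,600)));cv2.imwrite('pics/s0.png',cv2.resize(b,(800,600)))
E
```

```text
pics
top 385.0544885037285 [[0.0, 1.0, -0.08, 507.49], [-1.0, -0.0, -0.02, 36.2], [-0.02, 0.08, 1.0, 1038.51], [0.0, 0.0, 0.0, 1.0]]
side 530.551977921566 [[-0.89, 0.37, -0.27, 254.6], [-0.46, -0.7, 0.54, 736.62], [0.01, 0.61, 0.8, 1069.2], [0.0, 0.0, 0.0, 1.0]]
{'clock': 0.1, 'qpos': array([ 1.07520986,  0.6292765 ,  0.03844522,  1.51823155, -0.02698174,
        0.99633606, -0.02000802]), 'qd': array([ 9.72178189e-04, -2.25214343e-03,  4.30738003e-04, -3.22306807e-03,
        4.96387210e-05, -1.60577168e-03, -4.43387966e-04]), 'tau': array([ 3.02447334e-03, -5.64524889e+01,  1.23011682e+00, -1.93970650e+01,
        1.11379620e-02,  5.42835143e-03, -1.99425398e-05]), 'eef_pos': array([ 270.63176867, -590.37043667,  230.47792029]), 'tool_rot': array([-3.13985954e+00,  3.38334024e-05,  4.29788869e-01]), 'force': array([ 0.18503483, -0.05878482, -0.65593769]), 'torque': array([-0.05671504, -0.00866055,  0.02622344]), 'width': 85.4249856556904}
```

View pics/t0.png

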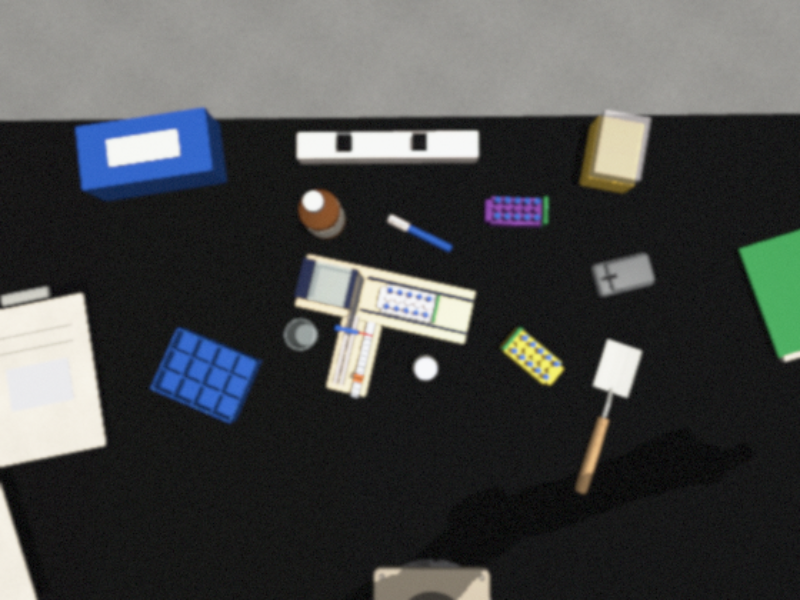

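View pics/s0.png

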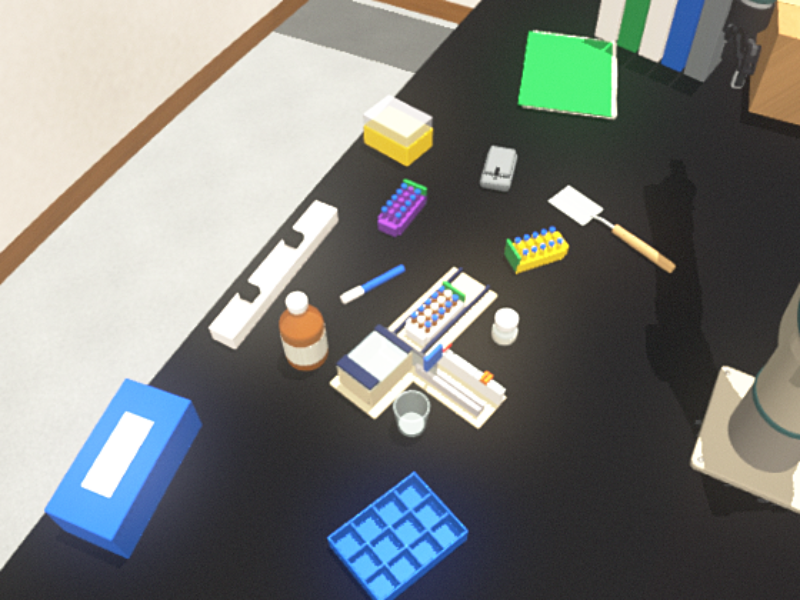

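The top view shows the dock with its bay at the left (330,283), the channel running right to (470,320), and the gate track running down to (347,390). In the 800-px frame the tab is at (346,329) and the clip at (357,378). The side view agrees. I'll enlarge both next.

Run:
```python
from h import *
for n,f,x,y,w,h in(('top','t1',195,172,145,108),('side','s1',225,180,140,122)):
    im=np.mean([eyes.get_image(n)[:,:,::-1].astype(float) for _ in range(3)],0).astype(np.uint8)
    cv2.imwrite('pics/%s_raw.png'%f,im)
    c=cv2.resize(im[y:y+h,x:x+w],None,fx=5,fy=5,interpolation=cv2.INTER_CUBIC)
    if n=='top':
        g=cv2.GaussianBlur(c,(0,0),8); c=cv2.addWeighted(c,2.5,g,-1.5,0)
    cv2.imwrite('pics/%s.png'%f,c[:600,:800])
```

```text
(no output)
```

View pics/t1.png

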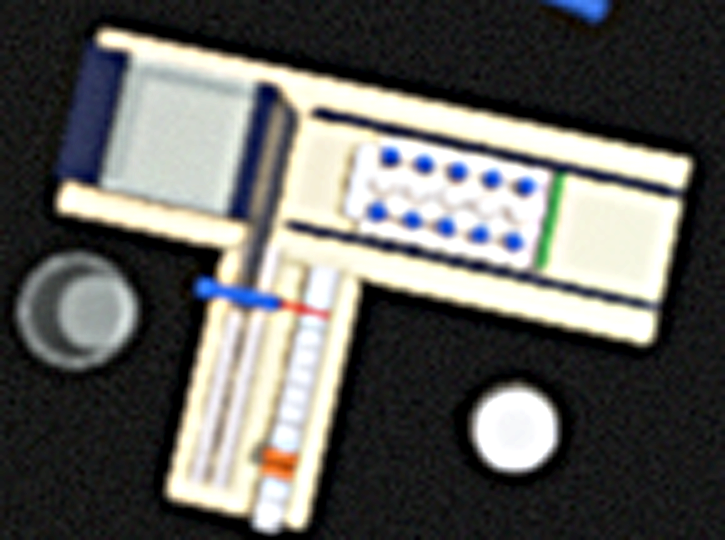

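View pics/s1.png

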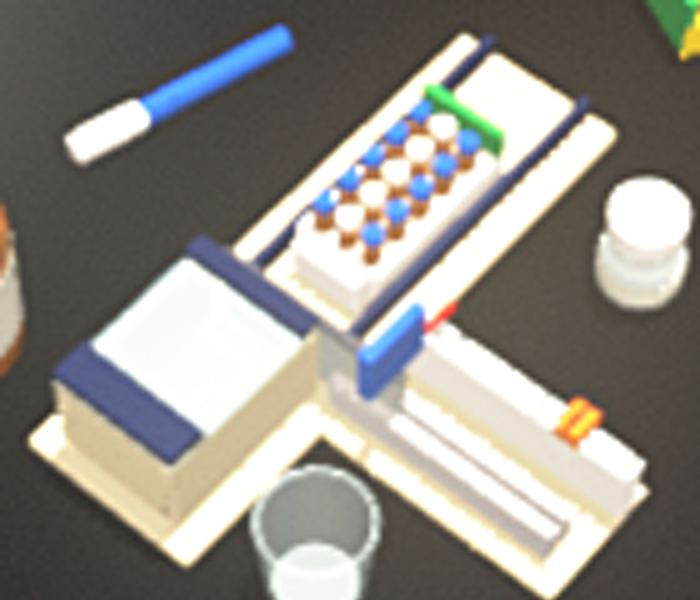

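Top crop: far rail end (685,190), near rail end (658,304), tab top edge (197,287)–(280,300), pointer tip (325,314), clip (278,463), bar end (267,528), green plate (552,220). Side crop: rail ends (488,42) and (583,102), tab top (420,310)–(362,352), bar end (635,476), clip (582,412). I'll fit the dock pose to these.

```bash
cat > fit.py <<'E'
from h import *
from scipy.optimize import least_squares
T=lambda u,v:(195+(u-2)/5,172+(v-2)/5)
S=lambda u,v:(225+(u-2)/5,180+(v-2)/5)
obs=[('top',T(685,190),(31,-210,22)),('top',T(658,304),(-31,-210,22)),('top',T(197,287),(-72,20,90)),('top',T(280,300),(-72,-20,90)),
('top',T(267,528),(-186,-36,44)),
('side',S(488,42),(31,-210,22)),('side',S(583,102),(-31,-210,22)),('side',S(420,308),(-72,-20,90)),('side',S(362,350),(-72,20,90)),('side',S(635,476),(-186,-36,44))]
def W(p,X):
    X=np.atleast_2d(np.array(X,float));c,s=np.cos(p[2]),np.sin(p[2])
    return X@np.array([[c,s,0],[-s,c,0],[0,0,1]])+[p[0],p[1],0]
def res(p): return np.array([proj(n,W(p,X))[0]-uv for n,uv,X in obs]).ravel()
r=least_squares(res,[480,150,-.2],loss='soft_l1',x_scale=[10,10,.1])
p=r.x
def D(w):
    c,s=np.cos(p[2]),np.sin(p[2]);w=np.asarray(w)-[p[0],p[1],0];return np.array([c*w[0]+s*w[1],-s*w[0]+c*w[1],w[2]])
if __name__=='__main__':
    print(p);print(res(p).reshape(-1,2).round(2).tolist())
    for nm,n,uv,z in[('clip','top',T(278,461),54),('clip','side',S(582,410),54),('ptr','top',T(325,314),62),('plate','top',T(552,222),50),('plate','side',S(462,118),50),
      ('jar','top',T(515,430),55),('beaker','top',T(77,311),30)]:
        w=at(n,uv,z);print(nm,n,w.round(1),D(w).round(1))
    print('ch',W(p,[[0,-108,8],[-72,0,80],[0,106,30]]).round(1))
E
python3 fit.py
# stronger zoom of clip/pointer
python3 - <<'E'
from h import *
im=cv2.imread('pics/s1_raw.png');c=cv2.resize(im[228:280,295:360],None,fx=11,fy=11,interpolation=cv2.INTER_CUBIC);cv2.imwrite('pics/s2.png',c)
E
```

```text
[ 6.02155070e+02  1.32587370e+02 -2.13004978e-01]
[[-1.05, -0.13], [-0.41, 0.06], [-0.31, -0.58], [-1.12, 0.26], [-0.4, 0.0], [0.52, -1.79], [0.84, -1.69], [-0.13, -1.74], [0.07, 1.42], [0.4, -1.34]]
clip top [447.4 129.4  54. ] [-150.6  -35.9   54. ]
clip side [445.8 125.7  54. ] [-151.4  -39.8   54. ]
ptr top [521.7 105.3  62. ] [-72.8 -43.7  62. ]
plate top [569.1 -10.4  50. ] [  -2.1 -146.8   50. ]
plate side [568.1  -2.   50. ] [  -4.8 -138.8   50. ]
jar top [463.2   9.1  55. ] [-109.7 -150.1   55. ]
beaker top [523.7 237.8  30. ] [-98.9  86.3  30. ]
ch [[579.3  27.    8. ]
 [531.8 147.8  80. ]
 [624.6 236.2  30. ]]
```

View pics/s2.png

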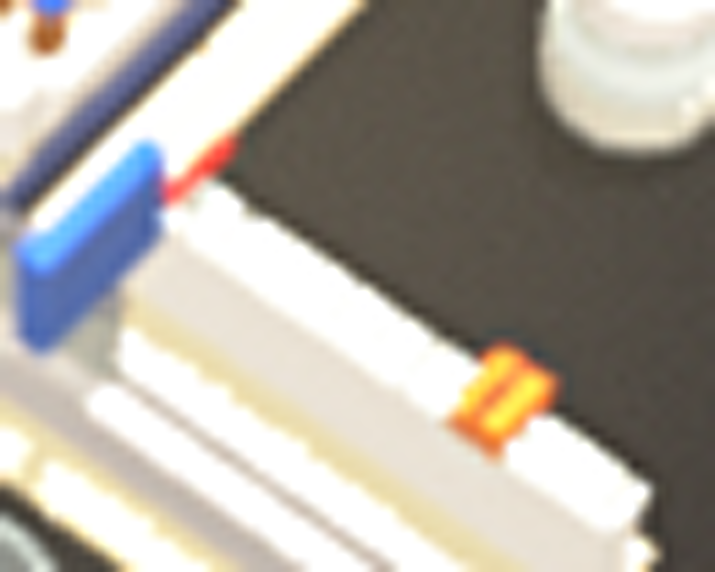

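```bash
cat >> fit.py <<'E'
def inc(target,yaw):
    """tool-frame increment (cm, deg) to reach world target with tool down at yaw"""
    from scipy.spatial.transform import Rotation as R
    s=ctrl.read_state();R0=R.from_euler('xyz',s['tool_rot']);R1=R.from_euler('xyz',[np.pi,0,yaw])
    print('inc',(R0.inv().apply(np.asarray(target)-s['eef_pos'])/10).round(2),(R0.inv()*R1).as_rotvec(degrees=True).round(2),'clock',s['clock'])
E
python3 - <<'E'
from fit import *
U=lambda u,v:(295+(u-5)/11,228+(v-5)/11)
for nm,uv,z in[('ptip',U(232,147),62),('pbase',U(170,190),62),('line',U(505,398),54.5)]:
    print(nm,D(at('side',uv,z)).round(1))
# extra points, with per-camera pixel bias
obs+= [('side',U(232,147),(-72,-44,62)),('side',S(205,237),(36,6,70)),('side',S(57,383),(36,106,70)),('side',S(316,330),(-36,6,70)),('side',S(178,460),(-36,106,70))]
def r2(q): return np.r_[np.array([proj(n,W(q[:3],X))[0]-uv+(q[3:5] if n=='side' else q[5:7]) for n,uv,X in obs]).ravel(),q[3:]/1.]
q=least_squares(r2,[602,132,-.21,0,0,0,0],loss='soft_l1',x_scale=[10,10,.1,1,1,1,1]).x
print(q.round(3));print(r2(q)[:-4].reshape(-1,2).round(1).tolist())
inc(W(p,[-72,-4,150])[0],p[2]+np.pi/2)
E
```

```text
ptip [-75.8 -42.8  62. ]
pbase [-72.6 -26.1  62. ]
line [-154.   -34.2   54.5]
[ 6.01565e+02  1.32124e+02 -2.12000e-01 -1.88000e-01  1.18900e+00
  3.46000e-01 -1.00000e-01]
[[-0.5, -0.1], [0.2, 0.1], [0.3, -0.4], [-0.5, 0.4], [0.2, 0.1], [0.5, -0.7], [0.9, -0.6], [0.0, -0.6], [0.2, 2.5], [0.6, -0.3], [-0.8, -0.1], [-0.7, 0.8], [-0.7, -0.5], [1.0, -1.2], [-0.9, 2.0]]
inc [ 54.25 -55.95   8.13] [-1.000e-02 -1.000e-02 -5.317e+01] clock 0.4
```

Call:
{"op": "move_arm", "data": {"increments": [[54.2,-56,0,0,0,-53.2],[54.2,-56,0,0,0,-53.2],[54.2,-56,0,0,0,-53.2],[54.2,-56,0,0,0,-53.2],[54.2,-56,0,0,0,-53.2],[54.2,-56,0,0,0,-53.2],[54.2,-56,0,0,0,-53.2],[54.2,-56,0,0,0,-53.2],[54.2,-56,0,0,0,-53.2],[54.2,-56,0,0,0,-53.2],[54.2,-56,0,0,0,-53.2],[54.2,-56,0,0,0,-53.2],[54.2,-56,0,0,0,-53.2],[54.2,-56,0,0,0,-53.2],[54.2,-56,0,0,0,-53.2],[54.2,-56,0,0,0,-53.2],[54.2,-56,0,0,0,-53.2],[54.2,-56,0,0,0,-53.2],[54.2,-56,0,0,0,-53.2],[54.2,-56,0,0,0,-53.2]], "grip": -0.3}}

```text
clock: 2.4
eef_pos: [530.1, 142.1, 231.4]
tool_rot: [3.142, 0.001, 1.356]
force: [-0.7, 0.2, -0.2]
width: 29.7
```

Call:
{"op": "move_arm", "data": {"increments": [[0.1,0,4,0,0,0],[0.1,0,8,0,0,0],[0.1,0,11,0,0,0],[0.1,0,13.2,0,0,0],[0.1,0,13.2,0,0,0]]}}

```text
clock: 2.9
eef_pos: [528.3, 142.9, 96.8]
tool_rot: [-3.137, 0.004, 1.357]
force: [0.1, -0.4, 0.3]
width: 29.9
```

Run:
```python
from h import *
im=eyes.get_image('side')[:,:,::-1];cv2.imwrite('pics/s3.png',cv2.resize(im[200:290,270:370],None,fx=6,fy=6,interpolation=cv2.INTER_CUBIC))
```

```text
(no output)
```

View pics/s3.png

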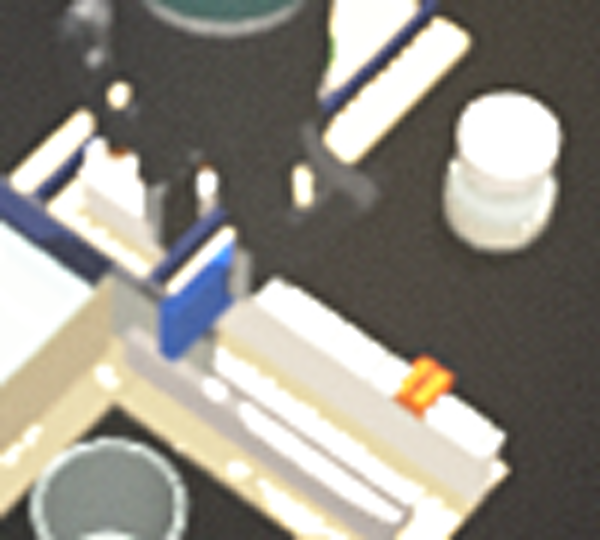

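The fingertips, at (155,240) and (240,285), straddle the blue tab around (200,270). I'll go down and pinch.

Call:
{"op": "move_arm", "data": {"increments": [[0,0.1,1,0,0,0],[0,0.1,2,0,0,0],[0,0.1,3,0,0,0],[0,0.1,3.4,0,0,0],[0,0.1,3.4,0,0,0],[0,0.1,3.4,0,0,0]]}}

```text
clock: 3.55
eef_pos: [531.5, 144.9, 65.4]
tool_rot: [3.141, -0.0, 1.358]
force: [0.9, 0.2, -0.8]
width: 30.3
```

Call:
{"op": "move_arm", "data": {"increments": [[0,0,0,0,0,0],[0,0,0,0,0,0],[0,0,0,0,0,0],[0,0,0,0,0,0],[0,0,0,0,0,0],[0,0,0,0,0,0],[0,0,0,0,0,0],[0,0,0,0,0,0]], "grip": -1}}

```text
clock: 4.35
eef_pos: [531.2, 145.0, 65.8]
tool_rot: [-3.141, -0.0, 1.358]
force: [-2.6, 0.6, 6.2]
width: 6.9
```

Call:
{"op": "move_arm", "data": {"increments": [[0,-0.3,0,0,0,0],[0,-0.8,0,0,0,0],[0,-1.4,0,0,0,0],[0,-2,0,0,0,0],[0,-2.6,0,0,0,0],[0,-3.2,0,0,0,0],[0,-3.8,0,0,0,0],[0,-4.4,0,0,0,0],[0,-5,0,0,0,0],[0,-5.6,0,0,0,0],[0,-6.2,0,0,0,0],[0,-6.6,0,0,0,0],[0,-6.9,0,0,0,0],[0,-7.1,0,0,0,0],[0,-7.1,0,0,0,0],[0,-7.1,0,0,0,0]]}}

```text
clock: 5.95
eef_pos: [466.2, 159.8, 65.8]
tool_rot: [3.135, -0.003, 1.356]
force: [7.9, -1.1, -2.8]
width: 7.0
```

Run:
```python
from fit import *
print(D(ctrl.read_state()['eef_pos']).round(1))
ims=[eyes.get_image('side')[:,:,::-1],eyes.get_image('top')[:,:,::-1]]
a=cv2.resize(ims[0][235:285,300:366],(528,400),interpolation=cv2.INTER_CUBIC)
cv2.imwrite('pics/s4_raw.png',ims[0]);cv2.imwrite('pics/s4.png',a)
```

```text
[-138.6   -2.1   65.8]
```

View pics/s4.png

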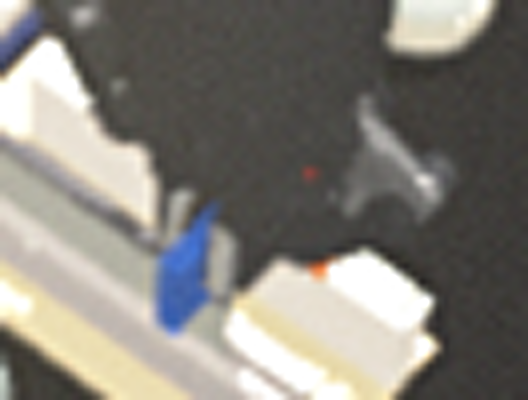

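Call:
{"op": "move_arm", "data": {"increments": [[0,-0.3,0,0,0,0],[0,-0.6,0,0,0,0],[0,-0.8,0,0,0,0],[0,-1.0,0,0,0,0],[0,-1.0,0,0,0,0],[0,-1.0,0,0,0,0]]}}

```text
clock: 6.65
eef_pos: [456.6, 162.0, 65.8]
tool_rot: [3.135, -0.003, 1.356]
force: [8.6, -0.7, -3.2]
width: 6.8
```

Run:
```python
from fit import *
s=ctrl.read_state();print(D(s['eef_pos']).round(1),s['force'].round(1))
```

```text
[-148.5   -2.    65.8] [ 8.6 -0.7 -3.2]
```

Call:
{"op": "move_arm", "data": {"increments": [[0,0.2,0,0,0,0],[0,0.4,0,0,0,0],[0,0.4,0,0,0,0]]}}

```text
clock: 6.95
eef_pos: [456.5, 162.0, 65.8]
tool_rot: [3.141, -0.002, 1.358]
force: [-0.0, 1.8, 5.2]
width: 7.1
```

Call:
{"op": "move_arm", "data": {"increments": [[0,0,0,0,0,0],[0,0,0,0,0,0],[0,0,0,0,0,0],[0,0,0,0,0,0],[0,0,-3,0,0,0],[0,0,-7,0,0,0],[0,0,-12,0,0,0],[4,0,-17,0,0,0],[9,-4,-17,0,0,0],[13,-7,-17,0,0,0],[16,-10,-17,0,0,0],[16,-12,-17,0,0,0],[16,-12,-17,0,0,0]], "grip": -0.4}}

```text
clock: 8.25
eef_pos: [367.8, 346.3, 235.4]
tool_rot: [-3.139, -0.001, 1.367]
force: [1.1, 0.2, -0.5]
width: 25.8
```

Run:
```python
from fit import *
A=np.mean([eyes.get_image('side')[:,:,::-1].astype(float) for _ in range(3)],0).astype(np.uint8)
B=np.mean([eyes.get_image('top')[:,:,::-1].astype(float) for _ in range(3)],0).astype(np.uint8)
cv2.imwrite('pics/s5_raw.png',A);cv2.imwrite('pics/t5_raw.png',B)
a=cv2.resize(A[245:285,320:360],None,fx=10,fy=10,interpolation=cv2.INTER_CUBIC)
b=cv2.resize(B[245:285,225:265],None,fx=10,fy=10,interpolation=cv2.INTER_CUBIC)
g=cv2.GaussianBlur(b,(0,0),15); b=cv2.addWeighted(b,2.5,g,-1.5,0)
cv2.imwrite('pics/s5.png',np.hstack([a,b]))
```

```text
(no output)
```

View pics/s5.png

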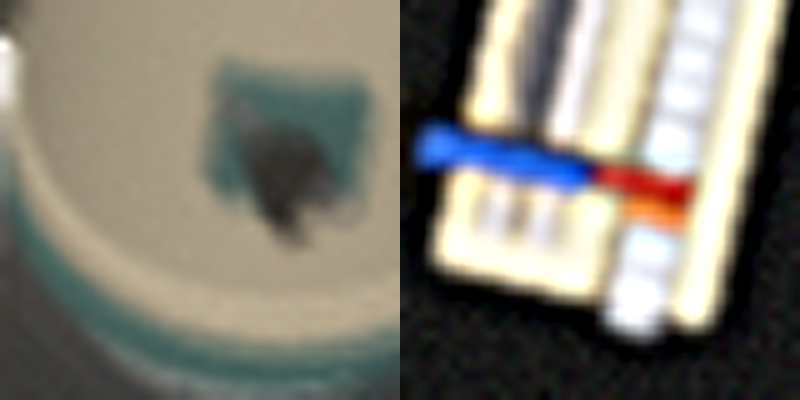

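Call:
{"op": "move_arm", "data": {"increments": [[-42,26,0,0,0,0],[-42,26,0,0,0,0],[-42,26,0,0,0,0],[-42,26,0,0,0,0],[-42,26,0,0,0,0],[-42,26,0,0,0,0],[-42,26,0,0,0,0],[-42,26,0,0,0,0],[-42,26,0,0,0,0],[-42,26,0,0,0,0],[-42,26,0,0,0,0],[-42,26,0,0,0,0]]}}

```text
clock: 9.75
eef_pos: [537.8, -124.9, 234.8]
tool_rot: [-3.141, 0.0, 1.353]
force: [-0.2, 0.7, 1.3]
width: 25.4
```

Run:
```python
from fit import *
A=np.mean([eyes.get_image('side')[:,:,::-1].astype(float) for _ in range(3)],0).astype(np.uint8)
cv2.imwrite('pics/s6_raw.png',A)
A0=cv2.imread('pics/s1_raw.png')
f=lambda I:cv2.resize(I[244:280,324:360],(400,400),interpolation=cv2.INTER_CUBIC)
cv2.imwrite('pics/s6.png',np.hstack([f(A0),f(A)]))
T0=cv2.imread('pics/t1_raw.png');T5=cv2.imread('pics/t5_raw.png')
for n,I in(('t0',T0),('t5',T5)):
    h=cv2.cvtColor(I,cv2.COLOR_BGR2HSV).astype(int)
    for nm,m in(('orange',(h[...,0]>5)&(h[...,0]<15)&(h[...,1]>150)&(h[...,2]>120)),('red',((h[...,0]<5)|(h[...,0]>174))&(h[...,1]>110))):
        v,u=np.where(m[225:290,225:275]);
        if len(u): print(n,nm,len(u),u.mean()+225,v.mean()+225,D(at('top',(u.mean()+225,v.mean()+225),54 if nm=='orange' else 62)).round(1))
```

```text
t0 orange 16 250.0625 264.3125 [-152.   -35.8   54. ]
t5 orange 10 250.0 264.9 [-153.4  -36.    54. ]
t5 red 10 248.7 262.8 [-148.4  -32.3   62. ]
```

View pics/s6.png

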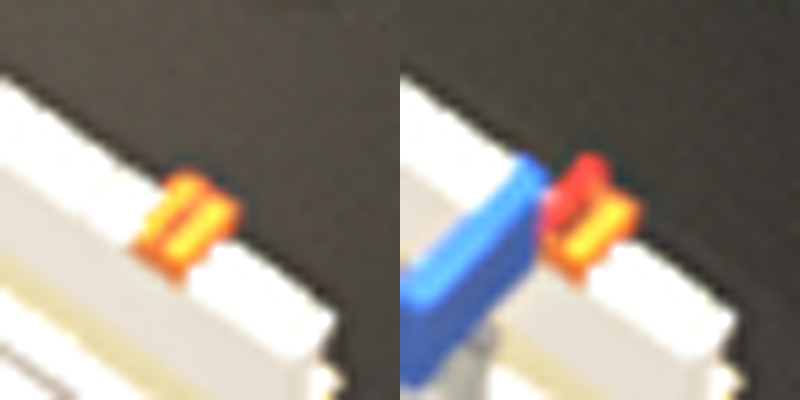

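Run:
```python
from fit import *
U=lambda u,v:(324+(u+.5)/11.11-.5,244+(v+.5)/11.11-.5)
for nm,uv,z in(('red',(172,190),60),('red',(172,190),62),('redtip',(195,165),62),('line',(186,213),55),('l1',(168,230),55),('l2',(200,198),55)):print(nm,z,D(at('side',U(*uv),z)).round(1))
for x in(-148.5,-152,-155):print(x,((proj('side',W(p,[[x,-36,55],[x,-36,60],[x,-36,62]]))-[324,244]+.5)*11.11).round(0).tolist())
```

```text
red 60 [-148.3  -35.7   60. ]
red 62 [-149.   -34.6   62. ]
redtip 62 [-149.   -42.3   62. ]
line 55 [-152.2  -35.8   55. ]
l1 55 [-151.8  -30.3   55. ]
l2 55 [-152.3  -40.5   55. ]
-148.5 [[172.0, 203.0], [174.0, 190.0], [175.0, 185.0]]
-152 [[186.0, 212.0], [188.0, 199.0], [189.0, 194.0]]
-155 [[198.0, 220.0], [200.0, 207.0], [201.0, 202.0]]
```

Call:
{"op": "move_arm", "data": {"increments": [[26.3,-14.1,0,0,0,0],[26.3,-14.1,0,0,0,0],[26.3,-14.1,0,0,0,0],[26.3,-14.1,0,0,0,0],[26.3,-14.1,0,0,0,0],[26.3,-14.1,0,0,0,0],[26.3,-14.1,0,0,0,0],[26.3,-14.1,5,0,0,0],[26.3,-14.1,9,0,0,0],[26.3,-14.1,12,0,0,0],[26.3,-14.1,12,0,0,0],[26.3,-14.1,12,0,0,0],[26.3,-14.1,12,0,0,0]]}}

```text
clock: 11.2
eef_pos: [456.9, 164.9, 117.0]
tool_rot: [3.139, -0.002, 1.359]
force: [-0.7, -0.2, -0.2]
width: 25.4
```

```bash
python3 -c "
from fit import *
inc([456.5,162,65.8],1.358)"
```

```text
inc [-0.3   0.01  5.12] [ 0.15 -0.11  0.05] clock 11.2
```

Call:
{"op": "move_arm", "data": {"increments": [[-0.3,0,2,0,0,0],[-0.3,0,4,0,0,0],[-0.3,0,5,0,0,0],[-0.3,0,5,0,0,0],[-0.3,0,5,0,0,0]]}}

```text
clock: 11.7
eef_pos: [455.9, 161.6, 66.3]
tool_rot: [3.14, -0.001, 1.358]
force: [-0.6, 0.6, -0.4]
width: 25.2
```

Call:
{"op": "move_arm", "data": {"increments": [[0,0,0,0,0,0],[0,0,0,0,0,0],[0,0,0,0,0,0],[0,0,0,0,0,0],[0,0,0,0,0,0],[0,0,0,0,0,0]], "grip": -1}}

```text
clock: 12.3
eef_pos: [456.1, 161.5, 66.4]
tool_rot: [3.14, -0.001, 1.357]
force: [-0.1, -0.2, 6.2]
width: 6.9
```

Call:
{"op": "move_arm", "data": {"increments": [[0,-0.2,0,0,0,0],[0,-0.4,0,0,0,0],[0,-0.55,0,0,0,0],[0,-0.7,0,0,0,0],[0,-0.7,0,0,0,0],[0,-0.7,0,0,0,0]]}}

```text
clock: 12.9
eef_pos: [452.7, 162.4, 66.5]
tool_rot: [3.135, -0.003, 1.355]
force: [6.6, -2.9, 2.0]
width: 6.8
```

```bash
python3 -c "
from fit import *
s=ctrl.read_state();print(D(s['eef_pos']),s['force'])"
```

```text
[-152.3954392    -2.48856586   66.45649911] [ 6.62251782 -2.92401414  1.96404196]
```

Call:
{"op": "move_arm", "data": {"increments": [[0,0.2,0,0,0,0],[0,0.35,0,0,0,0],[0,0.35,0,0,0,0]]}}

```text
clock: 13.2
eef_pos: [452.7, 162.3, 66.4]
tool_rot: [3.14, -0.001, 1.357]
force: [0.7, 0.3, 8.1]
width: 6.6
```

Call:
{"op": "move_arm", "data": {"increments": [[0,0,0,0,0,0],[0,0,0,0,0,0],[0,0,0,0,0,0],[0,0,0,0,0,0],[0,0,-3,0,0,0],[0,0,-7,0,0,0],[0,0,-10,0,0,0],[-17.6,15.2,-10,0,0,0],[-17.6,15.2,-10,0,0,0],[-17.6,15.2,-10,0,0,0],[-17.6,15.2,-10,0,0,0],[-17.6,15.2,-10,0,0,0],[-17.6,15.2,-10,0,0,0],[-17.6,15.2,-10,0,0,0]], "grip": -0.4}}

```text
clock: 14.6
eef_pos: [562.7, -42.5, 164.8]
tool_rot: [-3.14, -0.0, 1.357]
force: [0.7, 0.8, -0.5]
width: 25.7
```

Run:
```python
from fit import *
s=ctrl.read_state();print(s['eef_pos'],D(s['eef_pos']).round(1))
A=eyes.get_image('side')[:,:,::-1];B=eyes.get_image('top')[:,:,::-1]
cv2.imwrite('pics/s7_raw.png',A);cv2.imwrite('pics/t7_raw.png',B)
cv2.imwrite('pics/s7.png',np.hstack([cv2.resize(A[244:280,324:360],(400,400),interpolation=cv2.INTER_CUBIC),cv2.resize(A[185:265,280:360],(400,400),interpolation=cv2.INTER_CUBIC)]))
inc(W(p,[0,-178,70])[0],p[2]+np.pi/2)
```

```text
[562.73807752 -42.50943317 164.79800863] [  -1.5 -179.5  164.8]
inc [-0.06  0.24  9.51] [-0.08 -0.05  0.15] clock 14.7
```

View pics/s7.png

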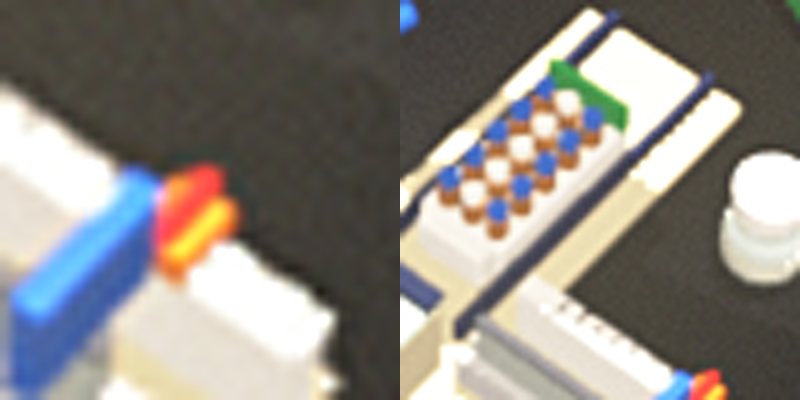

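Pointer at (188,200) in the left crop. A pointer at the mark is predicted at (188,199), and orange shows on both sides of it. The channel behind the green plate is free, so I'll shut the fingers and lower them there.

Call:
{"op": "move_arm", "data": {"increments": [[0,0.2,4,0,0,0],[0,0.2,7,0,0,0],[0,0.2,9,0,0,0],[0,0.2,11,0,0,0],[0,0.2,12.5,0,0,0],[0,0.2,13.4,0,0,0],[0,0.2,13.4,0,0,0],[0,0.2,13.4,0,0,0]], "grip": -1}}

```text
clock: 15.5
eef_pos: [565.5, -42.2, 31.8]
tool_rot: [3.141, -0.0, 1.359]
force: [-1.0, 0.5, 0.8]
width: 0.1
```

Call:
{"op": "move_arm", "data": {"increments": [[0.3,0,0,0,0,0],[0.7,0,0,0,0,0],[1.1,0,0,0,0,0],[1.5,0,0,0,0,0],[1.9,0,0,0,0,0],[2.3,0,0,0,0,0],[2.7,0,0,0,0,0],[3.1,0,0,0,0,0],[3.5,0,0,0,0,0],[3.9,0,0,0,0,0],[4.3,0,0,0,0,0],[4.7,0,0,0,0,0],[5.1,0,0,0,0,0],[5.5,0,0,0,0,0],[5.9,0,0,0,0,0],[6.3,0,0,0,0,0]]}}

```text
clock: 17.1
eef_pos: [578.5, 19.4, 31.3]
tool_rot: [-3.142, 0.0, 1.358]
force: [0.6, -3.7, 2.5]
width: -0.0
```

Run:
```python
from fit import *
s=ctrl.read_state();print(D(s['eef_pos']).round(1),s['force'].round(1))
A=eyes.get_image('side')[:,:,::-1];cv2.imwrite('pics/s8.png',cv2.resize(A[185:285,255:365],None,fx=5,fy=5,interpolation=cv2.INTER_CUBIC))
```

```text
[   0.8 -115.7   31.3] [ 0.6 -3.7  2.5]
```

View pics/s8.png

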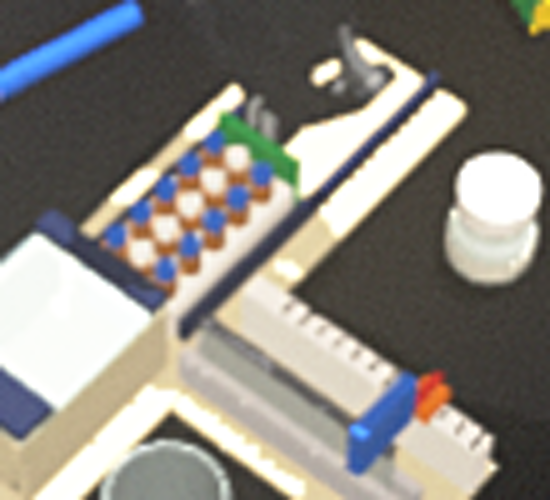

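The carrier is sliding straight, with the fingers at (262,115) behind the plate, the front past the gate, and the gate unmoved. Pushing on.

Call:
{"op": "move_arm", "data": {"increments": [[0.4,0,0,0,0,0],[0.8,0,0,0,0,0],[1.2,0,0,0,0,0],[1.6,0,0,0,0,0],[2.0,0,0,0,0,0],[2.4,0,0,0,0,0],[2.8,0,0,0,0,0],[3.2,0,0,0,0,0],[3.6,0,0,0,0,0],[4.0,0,0,0,0,0],[4.4,0,0,0,0,0],[4.8,0,0,0,0,0],[5.2,0,0,0,0,0],[5.6,0,0,0,0,0],[6.0,0,0,0,0,0],[6.4,0,0,0,0,0],[6.7,0,0,0,0,0],[6.9,0,0,0,0,0],[7.0,0,0,0,0,0]]}}

```text
clock: 19.05
eef_pos: [593.3, 87.7, 31.3]
tool_rot: [3.142, -0.0, 1.359]
force: [-0.7, -1.5, -0.6]
width: 0.0
```

Call:
{"op": "move_arm", "data": {"increments": [[0.2,0,0,0,0,0],[0.4,0,0,0,0,0],[0.6,0,0,0,0,0],[0.6,0,0,0,0,0]]}}

```text
clock: 19.45
eef_pos: [594.7, 94.0, 31.4]
tool_rot: [3.141, -0.001, 1.359]
force: [0.1, -1.3, 0.1]
width: 0.0
```

Call:
{"op": "move_arm", "data": {"increments": [[0.15,0,0,0,0,0],[0.3,0,0,0,0,0],[0.45,0,0,0,0,0],[0.5,0,0,0,0,0],[0.5,0,0,0,0,0]]}}

```text
clock: 19.95
eef_pos: [595.2, 96.1, 31.4]
tool_rot: [-3.141, 0.003, 1.357]
force: [-1.4, -5.4, 2.9]
width: -0.3
```

Call:
{"op": "move_arm", "data": {"increments": [[0.15,0,0,0,0,0],[0.3,0,0,0,0,0],[0.4,0,0,0,0,0],[0.4,0,0,0,0,0]]}}

```text
clock: 20.35
eef_pos: [595.1, 96.1, 31.4]
tool_rot: [-3.14, 0.008, 1.355]
force: [-4.1, -10.4, 6.0]
width: 0.3
```

The tool no longer advances and the force has risen to 11 N, so the carrier is against the stop. Backing off.

Call:
{"op": "move_arm", "data": {"increments": [[-0.5,0,0,0,0,0],[-1.5,0,0,0,0,0],[-4,0,0,0,0,0],[-8,0,0,0,0,0],[-10,0,-3,0,0,0],[-10,0,-8,0,0,0],[-10,0,-13,0,0,0],[-15,0,-18,0,0,0],[-20,0,-20,0,0,0],[-25,0,-20,0,0,0],[-30,0,-20,0,0,0],[-30,0,-20,0,0,0],[-30,0,-20,0,0,0]]}}

```text
clock: 21.65
eef_pos: [532.0, -196.0, 231.5]
tool_rot: [3.14, 0.002, 1.351]
force: [0.6, 0.6, -0.4]
width: -0.1
```

Run:
```python
from fit import *
s=ctrl.read_state();print(D(s['eef_pos']).round(1),s['force'].round(1),s['clock'])
A=eyes.get_image('side')[:,:,::-1];B=eyes.get_image('top')[:,:,::-1]
cv2.imwrite('pics/s9.png',np.hstack([cv2.resize(A[185:305,240:360],(400,400),interpolation=cv2.INTER_CUBIC),cv2.resize(B[165:285,200:320],(400,400),interpolation=cv2.INTER_CUBIC)]))
h=cv2.cvtColor(B,cv2.COLOR_BGR2HSV)[165:285,200:345].astype(int)
v,u=np.where((h[...,0]>45)&(h[...,0]<80)&(h[...,1]>90));print(len(u),D(at('top',(u.mean()+200,v.mean()+165),50)).round(1))
```

```text
[   0.9 -336.   231.5] [ 0.6  0.6 -0.4] 21.65
103 [ -63.7 -146.4   50. ]
```

View pics/s9.png

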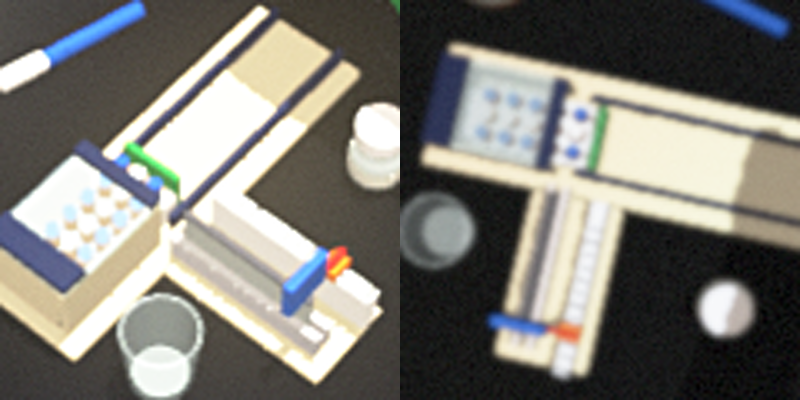

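The carrier is under the roof with its green plate at (597,137) in the right crop. The pointer is over the clip, and the jar, beaker and pen haven't moved. One numeric check of the plate, then hand in.

Run:
```python
from fit import *
y=D(at('top',(200+197/3.333,165+137/3.333),50));print(y.round(1))
if -31<y[1]<-17: ctrl.finish_job();print('done')
```

```text
[ -2.  -25.9  50. ]
the job is handed in; nothing more can be done
done
```

I opened the gate to the marker, pushed the carrier home against the end stop, and handed the job in at about 22 s on the clock.

- **Gate:** I pinched the blue tab and pulled it about 77 mm. The pictures showed it 3–4 mm short of the mark, so I regripped and pulled a little more. The last measured check put the tab at dock x about -152.3 and the marker line at about -152.1. In the last picture, after the push, the pointer still stands over the clip.
- **Carrier:** I pushed it with shut fingers until the tool stopped moving and the force rose to about 11 N. Its rear plate was then measured at dock y -25.9, where home is -25. It looked flat in the channel in the last picture.
- **Rest of the bench:** the jar, beaker and pen looked undisturbed in the last picture. The other bystanders were outside that crop, but the arm only passed well above the bench. The arm was clear of everything at hand-in.

**Checks that disagreed:**
- My early side-view readings were about 1–2 pixels (a few mm) off the dock fit; re-reading the clip and pointer in enlarged crops settled that.
- An automatic colour search for the green plate gave a nonsense position (dock -64, -146), so I dropped it and used my own reading from the picture.

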